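Snap a picking bin's rivet shut with hand pliers

TASK

Pick up the sprung pliers from the cardboard sheet, put one jaw on each side of the open snap rivet in the picking bin's side wall, and squeeze the handles gently until the rivet cap clicks home against the wall; do not crush the rivet or press it with the fingers. Then lay the pliers back flat on the cardboard sheet and let go, without knocking the bins or disturbing the other things.

Things in the scene. Friction and masses are not known exactly. Their poses are not given: they have to be found in the camera images.
- bin: cardboard picking bin with the open rivet, fixed, 160 (x) x 120 (y) x 125 mm, walls 4 mm. Origin: centre of its underside; x points from its front (lip 45 mm high) to its back. Side walls: front edges upright to 90 mm, at x = -80 mm. The open rivet is in the -y wall (outer face y = -60 mm), 16 mm behind the front edge, 70 mm up. A rivet in the +y wall is already shut.
- rivet_cap: moving cap of the open rivet: black plastic disc, 16 mm diameter, 4 mm thick, axis along the bin's y; axes as the bin. Origin: centre of its outer face, at bin y = -69 mm when open (5 mm off the wall); slides 5 mm to +y, to -64 mm when home. Resists with up to about 10 N in the first half of the travel, then snaps home by itself and stays. Breaks above 30 N.
- rivet_base: fixed half of the rivet, inside the bin opposite the cap: black disc, 16 mm diameter, 3 mm thick. Origin: centre of its exposed face, which looks to the bin's +y, at bin y = -53 mm. Over cap and base the rivet is 16 mm thick open, 11 mm shut. The jaws come level over the wall's front edge, pointing along the bin's +x, one inside and one outside; the space before the bin is free.
- pliers: small sprung pliers, about 160 g, lying flat. Origin: on the hinge axis at their underside; z up; x runs along the middle towards the jaws when open. Fixed to the arm whose handle is at +y: squeezed by pliers_arm = q, the middle line is turned -q/2 about z from x. Jaws 12 mm high (z 4 to 16), 8 mm thick, tips 48 mm ahead of the hinge; pivot disc 22 mm diameter.
- handles (a point): point between the two handles, 55 mm behind the hinge, 10 mm above the underside: grip both handles together here from above, across their outer faces. Handles: flat rubber bars 8 mm thick, 20 mm high, 33 to 88 mm behind the hinge; open, their outer faces are parallel, 58 mm apart (squeezed, about 30 mm with the rivet shut). Centre of mass about 30 mm behind the hinge.
- pliers_arm (a joint): squeeze of the pliers: 0 = fully open (jaw faces 32 mm apart, 42 mm ahead of the hinge); 0.5 rad = jaws parallel, 11 mm apart; stop 0.58. A spring reopens them, pushing each handle out with about 9 N at 0, 16 N at 0.5 rad: fingers held 8 mm closer than the open handles carry them with jaws open. The click takes about 23 N on the handles, then the load drops; over about 35 N may crush the rivet
- jaw_a (a point): middle of the inner face of the jaw on the pliers' -y side (part of body pliers), 42 mm ahead of the hinge, 10 mm above the underside; the rivet is to be taken midway between jaw_a and jaw_b. The pliers may sit slightly turned in the fingers
- jaw_b (a point): the same on the other jaw (pliers' +y side)
- sheet: flat cardboard sheet fixed on the bench, 200 (x) x 150 (y) x 4 mm; the pliers start on it and are laid back on it. Origin: centre of its underside
- other_bin: bystander: a like bin, fixed, with both rivets already shut. Same size and origin as bin
- tape_roll: bystander: roll of clear tape lying flat, 100 mm diameter, 48 mm high; origin at the centre of its underside
- carton: bystander: closed cardboard carton, 90 x 140 x 70 mm; origin at the centre of its underside
- tub: bystander: small jar, 60 mm diameter, 70 mm high; origin at the centre of its underside
Things that resemble listed ones, but are neither listed nor needed, are in the scene too. There is more than one size of the pliers; the job needs the smaller.

How it is judged:
By the outcome, as a careful person would: the job done as asked, in the order asked, and still so for the second after the job is handed in, with the robot touching nothing.
It also fails if it takes over 67 s, if anything falls off the work surface, if the arm or the gripper's body presses on something with over 40 N, if the wrist force passes 120 N, or if a joint passes its speed limit or range.

ROBOT

A 6-joint arm with a two-finger parallel gripper is mounted at the origin on the work surface. World frame = base frame: x ahead of the robot, y to its left, z up, the work surface at z = 0. Lengths are in m, angles in degrees, forces in N, time in s.
With the tool pointing down it reaches from about 0.4 to 0.825 m from the base axis. Payload 7 kg.
Tool frame: the origin (TCP) lies midway between the tips of the shut fingers; the grasp point (between the pads) lies ctrl.tcp_to_grasp behind it (ctrl.tcp_to_grasp is the distance from the TCP to the grasp point, in m); z points along the fingers, y is the line along which they close (so a half turn about z gives the same grasp; the last joint's range is limited). The gripper opens to 88 mm and grips with 3 to 60 N. Pads are 19 mm wide; open, the fingers measure 130 mm over their backs; the gripper's body (78 mm by 193 mm) begins 47 mm behind the grasp point.
Start: joints at [-48.466, 20.546, 0.682, 0, -70.136, -16.507], TCP at [0.286, -0.612, 0.227] pointing down, gripper open.
Joint ranges: [-176.03, 176.03], [-82.01, 121.73], [-58.28, 71.71], [-173.87, 95.51], [-174.79, -0.11], [-173.66, 173.66]. Speed limits (degrees/s): [136.94, 136.94, 172.46, 180, 180, 180].

INTERFACE

Orientations are given as [roll, pitch, yaw] about the fixed x, y, z axes, in that order (R = Rz(yaw) Ry(pitch) Rx(roll)).
In Python, from plant import ctrl, imaging, close_job gives the robot as it stands.
- The arm moves only by the shell command python3 -m crank 'ROWS'. ROWS is JSON, a list of rows, each a list of 3 entries, a list of its own where there are three numbers: the shift along the world's x, y, z in m, then the turn, a rotation vector about the world's x, y, z in degrees, then the opening, from -1 (shut) to 1 (fully open), so that 0 is half open. A call has 1 to 12 rows; each row shifts and turns the commanded pose from where the row before left it; what a row does not reach is not made up. A row lasts 1/10 s, in which the tool goes at most 50 mm and 8.59 degrees, less where a joint would pass 70% of its speed; a pose out of reach is approached as far as the arm can. A call is refused whole if a number of a shift passes 0.05 or a number of a turn 8.59, either way. A call with a gripper value outside its range is refused whole. The fingers move at their own pace and stop on an object; the grip force is fixed at half the most. Time passes only in rows, so rows that do not move let the fingers close. It gives the time, the measured TCP pose, the force, the opening and the grip force at its end, in the units of the state.
- ctrl.get_obs(): the state, without advancing time (a new reading comes with each control period).
- imaging.snapshot(name): name is "scene" or "top"; returns (picture, depth): 420x560x3 uint8, blue, green, red; 420x560 float32, m along the optical axis (not along the pixel's ray), 0 where there is no reading.
- imaging.camera_model(name): a dict with "mtx" (3x3 intrinsics, pixels), "R" (3x3) and "t" (3): a world point X has camera coordinates R X + t. Camera axes: x right, y down, z forward; pixel columns grow to the right and rows downward; lengths in m; the calibration is good to about 2 mm. A picture is of the moment at which its call begins. camera_model takes no time and is no camera call.
- close_job(): hands the job in; it is judged then, once.
The state is a dict: "clock": time; "joint_pos": joint angles; "qvel": joint speeds; "tau": joint torques, N m; "tool_pos": TCP position; "orientation": TCP orientation; "force": force on the tool from outside, world axes, zero at the start; "moment": the same for the moment, N m; "opening": finger opening in m; "gripper_force": force on a finger pad.
Only numpy, scipy, OpenCV 4.12 (cv2) and the standard library are available. Lean on these libraries where they do the work, as an engineer would, in place of code of your own. Each camera call takes 0.05 s, during which the arm holds its last target. There are 200 camera calls.

## Working session

There is one attempt and no reset: what is moved stays moved. The work goes in short steps, Python scripts to look and compute and a shell command to move; the robot and the scene stay as the last step left them, time stands still between calls to the robot, and variables do not carry over. Pictures are saved under pics/ and viewed, at most 10 in all, crops included, and the job is handed in when it is done.

```bash
mkdir -p pics; python3 - <<'E'
from plant import ctrl, imaging
import cv2,numpy as np
print(ctrl.get_obs(), ctrl.tcp_to_grasp)
for n in("scene","top"):
    p,d=imaging.snapshot(n); cv2.imwrite(f"pics/{n}0.png",p); np.savez(f"{n}0.npz",p=p,d=d)
    print(n,imaging.camera_model(n))
E
```

```text
{'clock': 0.0, 'joint_pos': array([-4.84655118e+01,  2.05893561e+01,  6.33091854e-01, -2.09014385e-02,
       -7.01338571e+01, -1.65064657e+01]), 'qvel': array([ 0.09513829,  0.01659948, -0.04783737,  0.07989604, -0.10811203,
       -0.02676403]), 'tau': array([ 1.76365966e-04, -5.82722747e+01,  2.93052703e+01,  6.99711934e+00,
        6.84271901e-03, -1.30273766e-04]), 'tool_pos': array([ 0.28533656, -0.61118801,  0.2256385 ]), 'orientation': array([ 1.79908010e+02, -6.76922659e-03, -1.54979090e+02]), 'force': array([ 0.72086209,  0.5336613 , -0.42377262]), 'moment': array([-0.00037015, -0.02564402,  0.03747952]), 'gripper_force': 0.0, 'opening': 0.08789158164955486} 0.0188
scene {'mtx': array([[424.99452295,   0.        , 290.18412109],
       [  0.        , 424.99452295, 205.72689447],
       [  0.        ,   0.        ,   1.        ]]), 'R': array([[ 0.31078758,  0.95036918, -0.01447426],
       [ 0.61826501, -0.21370308, -0.75635929],
       [-0.72191375,  0.22611814, -0.65399627]]), 't': array([-0.20076658, -0.284773  ,  1.58656698])}
top {'mtx': array([[456.64389288,   0.        , 280.28753889],
       [  0.        , 456.64389288, 209.98924998],
       [  0.        ,   0.        ,   1.        ]]), 'R': array([[-0.00169291, -0.99973394, -0.02300408],
       [-0.99198356,  0.0045856 , -0.12628374],
       [ 0.12635563,  0.02260589, -0.9917274 ]]), 't': array([0.03557069, 0.52959961, 1.04345293])}
```

View pics/top0.png

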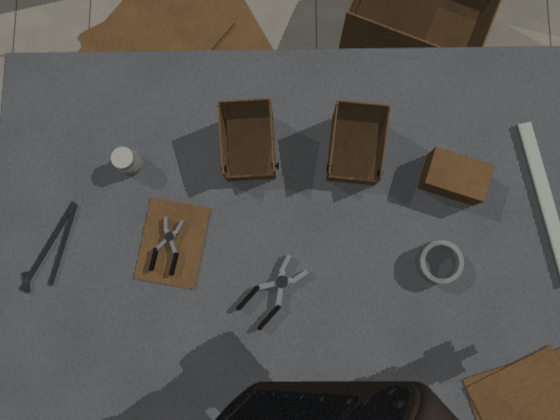

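View pics/scene0.png

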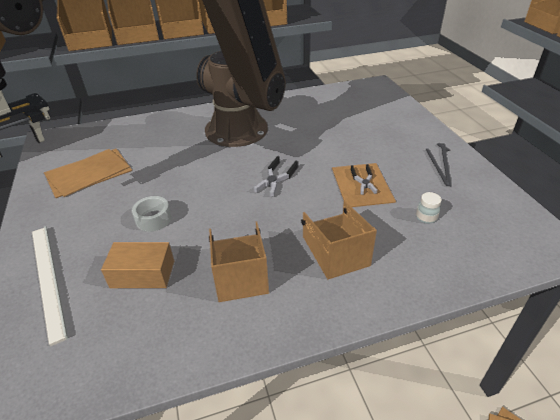

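The top view shows the pliers on the sheet at about (169,240), with bins at (248,140) and (358,143). The left bin has a protruding dark dot at (277,166). The larger pliers are off the sheet at (280,285). I'll zoom in on the rivets and pliers.

```bash
cat > h.py <<'E'
from plant import ctrl, imaging
import cv2,numpy as np
def pix(n,u,v,z):
    """pixel -> world at plane height z"""
    m=imaging.camera_model(n);K,R,t=m["mtx"],m["R"],m["t"]
    r=R.T@np.linalg.solve(K,[u,v,1]);c=-R.T@t
    return c+r*(z-c[2])/r[2]
def cloud(n,d):
    m=imaging.camera_model(n);K,R,t=m["mtx"],m["R"],m["t"]
    v,u=np.mgrid[:d.shape[0],:d.shape[1]]
    P=np.stack([(u-K[0,2])/K[0,0]*d,(v-K[1,2])/K[1,1]*d,d],-1)
    return (P-t)@R
def proj(n,X):
    m=imaging.camera_model(n);q=m["mtx"]@(m["R"]@np.asarray(X,float)+m["t"]);return q[:2]/q[2]
E
python3 - <<'E'
from h import *
a=np.load("top0.npz")["p"];s=np.load("scene0.npz")["p"]
c=lambda p,x,y,w,h,f:cv2.resize(p[y:y+h,x:x+w],None,fx=f,fy=f,interpolation=cv2.INTER_CUBIC)
A=c(a,210,90,100,100,3.8);B=c(a,125,190,100,100,3.8)
C=c(s,200,200,100,52,3.8)[:197];D=c(s,295,200,100,52,3.8)[:197]
cv2.imwrite("pics/z0.png",np.clip(np.vstack([np.hstack([A,B]),np.hstack([C,D])])*1.6,0,255))
E
```

```text
[ WARN:0@0.056] global loadsave.cpp:1063 imwrite_ Unsupported depth image for selected encoder is fallbacked to CV_8U.
```

View pics/z0.png

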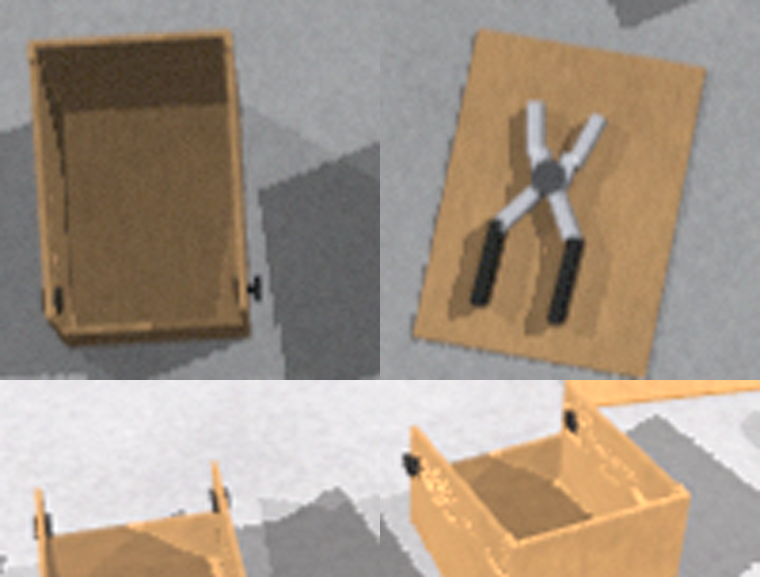

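```bash
python3 - <<'E'
from h import *
Z=np.load("top0.npz");p,d=Z["p"],Z["d"];W=cloud("top",d)
# black handles within sheet window
g=p.max(2).astype(int);m=np.zeros(g.shape,np.uint8);m[230:280,140:190]=(g[230:280,140:190]<40)
n,l,st,c=cv2.connectedComponentsWithStats(m)
for i in range(1,n):
    if st[i,4]>20:
        v,u=np.where(l==i);r=cv2.minAreaRect(np.c_[u,v].astype(np.float32));b=cv2.boxPoints(r)
        print("blk",st[i,4],[pix("top",*q,.024)[:2].round(4).tolist() for q in b],pix("top",*c[i],.024).round(4))
print("hinge",pix("top",169.5,236.6,.022))
for q in[(537,103),(600,120)]: print("tip",pix("top",(q[0]-380)/3.8+125,q[1]/3.8+190,.02))
# sheet corners
for q in[(478,30),(706,68),(414,338),(648,378)]: print("sheet",pix("top",(q[0]-380)/3.8+125,q[1]/3.8+190,.004).round(4))
# bin: high points
for nm in("top","scene"):
  Z=np.load(nm+"0.npz");W=cloud(nm,Z["d"]);q=W.reshape(-1,3)
  for lo,hi in((.08,.095),(.06,.12),(.1,.135)):
    s=q[(q[:,2]>lo)&(q[:,2]<hi)&(q[:,0]>.4)&(q[:,0]<.8)&(abs(q[:,1]-.08)<.12)]
    r=cv2.minAreaRect(s[:,:2].astype(np.float32));print(nm,lo,hi,len(s),r,cv2.boxPoints(r).round(4).tolist())
print("cap",pix("top",277.1,166,.07),pix("scene",(411-380)/3.8+295,(464-380)/3.8+200,.07))
for n,q in(("TL",(32,42)),("TR",(230,32)),("FL",(47,318)),("FR",(247,334))): print(n,[pix("top",q[0]/3.8+210,q[1]/3.8+90,z).round(4) for z in(.125,.09,.045)])
E
```

```text
blk 90 [[0.3924, 0.3452], [0.4422, 0.3343], [0.4398, 0.3247], [0.39, 0.3356]] [0.4145 0.3355 0.024 ]
blk 90 [[0.3811, 0.2967], [0.4312, 0.2855], [0.429, 0.2764], [0.3789, 0.2878]] [0.405  0.2867 0.024 ]
hinge [0.46856663 0.29821182 0.022     ]
tip [0.51554329 0.30779523 0.02      ]
tip [0.50459448 0.26753265 0.02      ]
sheet [0.5649 0.3519 0.004 ]
sheet [0.5395 0.2039 0.004 ]
sheet [0.3685 0.3858 0.004 ]
sheet [0.3435 0.237  0.004 ]
top 0.08 0.095 220 ((0.6890734434127808, 0.10648718476295471), (0.15780015289783478, 0.13071946799755096), 2.921633243560791) [[0.6068999767303467, 0.16769999265670776], [0.6136000156402588, 0.03720000013709068], [0.7712000012397766, 0.04520000144839287], [0.7645000219345093, 0.17579999566078186]]
top 0.06 0.12 948 ((0.6904767751693726, 0.10654273629188538), (0.16109900176525116, 0.13182333111763), 2.691645383834839) [[0.6068999767303467, 0.16859999299049377], [0.613099992275238, 0.03689999878406525], [0.7739999890327454, 0.04450000077486038], [0.767799973487854, 0.1762000024318695]]
top 0.1 0.135 512 ((0.7061740756034851, 0.10996896028518677), (0.131134
[... 909 characters left out ...]
 0.1220456212759018), 2.8085477352142334) [[0.6496999859809875, 0.16979999840259552], [0.6557000279426575, 0.0478999987244606], [0.7749000191688538, 0.053700000047683716], [0.7688999772071838, 0.17560000717639923]]
cap [0.62753108 0.04026771 0.07      ] [0.62901802 0.04182672 0.07      ]
TL [array([0.764 , 0.1696, 0.125 ]), array([0.7773, 0.1753, 0.09  ]), array([0.7943, 0.1827, 0.045 ])]
TR [array([0.7689, 0.0532, 0.125 ]), array([0.7823, 0.0547, 0.09  ]), array([0.7996, 0.0567, 0.045 ])]
FL [array([0.5987, 0.1584, 0.125 ]), array([0.6061, 0.1637, 0.09  ]), array([0.6155, 0.1706, 0.045 ])]
FR [array([0.5887, 0.0432, 0.125 ]), array([0.5956, 0.0444, 0.09  ]), array([0.6046, 0.046 , 0.045 ])]
```

```bash
python3 -m crank '[[[0.03,0.03,0],[0,0,-7.5],1],[[0.03,0.03,0],[0,0,-7.5],1],[[0.03,0.03,0],[0,0,-7.5],1],[[0.03,0.03,0],[0,0,-7.5],1],[[0.03,0.03,0],[0,0,-7.4],1],[[0.03,0.03,0],[0,0,0],1],[[0.03,0.03,0],[0,0,0],1],[[0.03,0.03,0],[0,0,0],1]]' && python3 -m crank '[[[0,0.046,0],[0,0,0],1],[[0,0.046,0],[0,0,0],1],[[0,0.046,0],[0,0,0],1],[[0,0.046,0],[0,0,0],1],[[0,0.046,0],[0,0,0],1],[[0,0.046,0],[0,0,0],1],[[0,0.046,0],[0,0,0],1],[[0,0.046,0],[0,0,0],1],[[0,0.046,0],[0,0,0],1],[[0,0.046,0],[0,0,0],1]]' && python3 -m crank '[[[-0.018,0.037,0],[0,0,0],1],[[-0.018,0.037,0],[0,0,0],1],[[-0.018,0.037,0],[0,0,0],1],[[-0.018,0.037,0],[0,0,0],1],[[-0.018,0.037,-0.03],[0,0,0],1],[[-0.018,0.037,-0.03],[0,0,0],1],[[0,0,-0.03],[0,0,0],1],[[0,0,-0.03],[0,0,0],1],[[0,0,0],[0,0,0],1],[[0,0,0],[0,0,0],1],[[0,0,0],[0,0,0],1]]'
```

```text
clock: 0.9
tool_pos: [0.5264, -0.3701, 0.2263]
orientation: [180.0, -0.0, 167.6]
force: [0.6, -1.1, -0.6]
opening: 0.0876
gripper_force: 0.0
clock: 1.9
tool_pos: [0.525, 0.0902, 0.2265]
orientation: [180.0, -0.0, 167.6]
force: [1.3, -0.6, -0.3]
opening: 0.0875
gripper_force: 0.0
clock: 3.0
tool_pos: [0.4191, 0.3097, 0.1093]
orientation: [179.9, 0.1, 167.6]
force: [0.2, -0.7, 0.4]
opening: 0.0877
gripper_force: 0.0
```

```bash
python3 -m crank '[[[-0.0035,0,-0.03],[0,0,0],1],[[0,0,-0.03],[0,0,0],1],[[0,0,-0.025],[0,0,0],1],[[0,0,-0.012],[0,0,0],1],[[0,0,-0.004],[0,0,0],1],[[0,0,0],[0,0,0],1],[[0,0,0],[0,0,0],1]]'; python3 - <<'E'
from h import *
for n in("top","scene"):
    p,d=imaging.snapshot(n)
    u,v=map(int,proj(n,[.44,.3,.02]));c=p[v-50:v+50,u-65:u+65]
    c=cv2.convertScaleAbs(cv2.resize(c,(520,400),interpolation=cv2.INTER_CUBIC),alpha=1.6)[:,:399 if n=="top" else 400];print(u,v)
    out=c if n=="top" else np.hstack([out,c])
cv2.imwrite("pics/g1.png",out)
E
```

```text
clock: 3.7
tool_pos: [0.4154, 0.3099, 0.0079]
orientation: [179.9, 0.1, 167.6]
force: [-0.2, -0.4, -0.4]
opening: 0.0879
gripper_force: 0.0
168 248
361 176
```

View pics/g1.png

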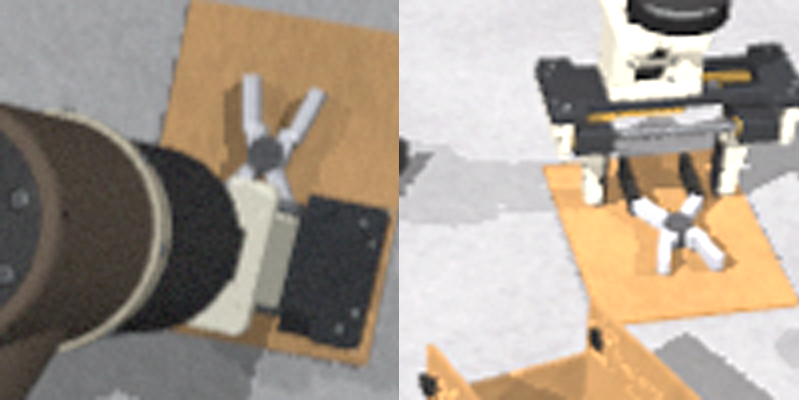

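The handles lie between the open fingers: at crop (627,180) and (687,180), with the fingers at 593 and 730. Next I close in stages.

```bash
python3 -m crank '[[[0,0,-0.0015],[0,0,0],0.6],[[0,0,0],[0,0,0],0.4],[[0,0,0],[0,0,0],0.25],[[0,0,0],[0,0,0],0.18],[[0,0,0],[0,0,0],0.12],[[0,0,0],[0,0,0],0.12],[[0,0,0],[0,0,0],0.12],[[0,0,0],[0,0,0],0.12]]'
```

```text
clock: 4.6
tool_pos: [0.4147, 0.3092, 0.0053]
orientation: [180.0, 0.0, 167.6]
force: [-0.9, 0.8, 2.5]
opening: 0.0495
gripper_force: 13.4
```

```bash
python3 -m crank '[[[0,0,0.01],[0,0,0],0.12],[[0,0,0.02],[0,0,0],0.12],[[0,0,0.02],[0,0,0],0.12],[[0,0,0.01],[0,0,0],0.12],[[0,0,0],[0,0,0],0.12]]' && python3 -m crank '[[[0.008,-0.03,0],[0,0,0],0.12],[[0.008,-0.03,0],[0,0,2.5],0.12],[[0.008,-0.03,0],[0,0,2.5],0.12],[[0.008,-0.03,0],[0,0,2.5],0.12],[[0.008,-0.03,0],[0,0,2.5],0.12],[[0.008,-0.03,0],[0,0,2.6],0.12],[[0.008,-0.03,0],[0,0,2.6],0.12],[[0,-0.03,0],[0,0,0],0.12],[[0,-0.02,0],[0,0,0],0.12],[[0,-0.012,0],[0,0,0],0.12],[[0,0,0],[0,0,0],0.12],[[0,0,0],[0,0,0],0.12]]'; python3 - <<'E'
from h import *
for n in("top","scene"):
    p,d=imaging.snapshot(n);np.savez(n+"2.npz",p=p,d=d)
    u,v=map(int,proj(n,[.58,.045,.07]));c=p[v-40:v+40,u-40:u+40]
    c=cv2.convertScaleAbs(cv2.resize(c,(400,400),interpolation=cv2.INTER_CUBIC),alpha=1.6);print(u,v)
    out=c if n=="top" else np.hstack([out,c])
cv2.imwrite("pics/g2.png",out)
E
```

```text
clock: 5.1
tool_pos: [0.4151, 0.3097, 0.0667]
orientation: [179.9, 0.1, 167.6]
force: [-0.6, 0.9, -2.5]
opening: 0.0494
gripper_force: 12.3
clock: 6.3
tool_pos: [0.4707, 0.0372, 0.0649]
orientation: [-180.0, -0.0, -177.2]
force: [0.8, -0.5, -1.1]
opening: 0.0491
gripper_force: 12.3
275 186
298 209
```

View pics/g2.png

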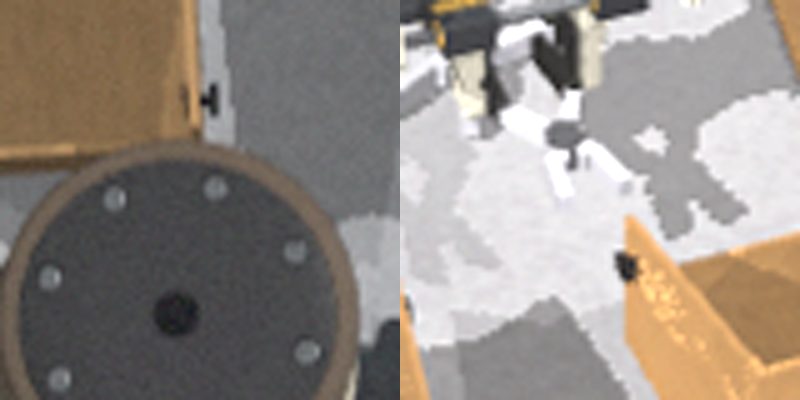

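The scene view shows the jaws at crop (565,185) and (615,170), and the open cap at (625,265). The top view is blocked by the wrist. I'll measure the jaws and hinge from the scene depth.

```bash
python3 - <<'E'
from h import *
Z=np.load("scene2.npz");p,d=Z["p"],Z["d"];W=cloud("scene",d);g=p.max(2)
s=(W[...,0]>.5)&(W[...,0]<.6)&(abs(W[...,1]-.045)<.04)&(W[...,2]>.05)&(W[...,2]<.1)
tx=lambda X:((X-ctrl.get_obs()["tool_pos"])@np.array([[.9988,-.0488,0],[.0488,.9988,0],[0,0,1]]))
v,u=np.where(s)
im=np.zeros(g.shape,np.uint8);im[s]=1
P=tx(W[s])*1000   # forward(along bin x), left, up vs TCP, mm
for lo in range(30,110,6):
    q=P[(P[:,0]>=lo)&(P[:,0]<lo+6)]
    if len(q)<3: continue
    L=q[q[:,1]<0];Rr=q[q[:,1]>=0]
    print(lo,len(q),*[ (len(k),k[:,1].min().round(1),k[:,1].max().round(1),np.percentile(k[:,2],[5,50,95]).round(1)) if len(k) else None for k in(L,Rr)])
print("tip max",P[P[:,1]<0][:,0].max(),P[P[:,1]>=0][:,0].max())
# cap points: black in the region
c=(W[...,0]>.6)&(W[...,0]<.65)&(W[...,1]>.02)&(W[...,1]<.06)&(W[...,2]>.055)&(W[...,2]<.085)
k=c&(g<60);print("cap black",k.sum(),W[k].mean(0),W[k].min(0),W[k].max(0)); vv,uu=np.where(k);print(uu.mean(),vv.mean(),uu.min(),uu.max(),vv.min(),vv.max())
Zt=np.load("top2.npz");W=cloud("top",Zt["d"]);g=Zt["p"].max(2)
c=(W[...,0]>.6)&(W[...,0]<.65)&(W[...,1]>.02)&(W[...,1]<.06)&(W[...,2]>.055)&(W[...,2]<.085)
k=c&(g<60);print("top cap black",k.sum(),W[k].mean(0),W[k].min(0),W[k].max(0))
E
```

```text
30 15 (11, np.float64(-21.4), np.float64(-8.0), array([ 6.7, 15.6, 18.1])) (4, np.float64(9.9), np.float64(17.5), array([14.1, 14.5, 15.7]))
36 19 (12, np.float64(-17.9), np.float64(-4.2), array([ 4.3, 13.1, 16.1])) (7, np.float64(4.6), np.float64(15.3), array([13.2, 14.5, 15.9]))
42 11 (8, np.float64(-13.9), np.float64(-3.0), array([ 4.5, 11.3, 16.8])) (3, np.float64(6.5), np.float64(13.2), array([15.9, 16.4, 16.5]))
48 11 (7, np.float64(-11.0), np.float64(-1.2), array([ 9.3, 16.6, 18.7])) (4, np.float64(0.9), np.float64(9.5), array([16.5, 17.9, 19.7]))
54 15 (8, np.float64(-10.1), np.float64(-1.6), array([ 7.2, 18.4, 20.4])) (7, np.float64(0.0), np.float64(10.7), array([16.7, 18.4, 18.6]))
60 13 (9, np.float64(-11.4), np.float64(-0.2), array([13.9, 16.6, 19.6])) (4, np.float64(1.9), np.float64(11.1), array([15.5, 18.3, 18.6]))
66 34 (14, np.float64(-15.3), np.float64(-0.2), array([ 3.3, 13.4, 17.1])) (20, np.float64(0.3), np.float64(16.6), array([ 2.9, 13.3, 20. ]))
72 21 (9, np.float64(-14.3), np.float64(-5.4), array([ 6.7, 14.4, 16.6])) (12, np.float64(4.0), np.float64(14.1), arr
[... 362 characters left out ...]
 5.4, 15.7, 15.9])) (9, np.float64(9.2), np.float64(19.3), array([ 7.3, 15. , 17.8]))
96 19 (7, np.float64(-19.8), np.float64(-13.8), array([ 4. , 12.2, 15.2])) (12, np.float64(12.1), np.float64(21.8), array([ 4.2, 12.9, 15.7]))
102 20 (10, np.float64(-19.4), np.float64(-13.2), array([ 5.9, 10.2, 15.3])) (10, np.float64(14.9), np.float64(21.6), array([ 3.8, 10.3, 15.9]))
tip max 105.90479548907719 105.69699051103318
cap black 13 [0.63130709 0.04014557 0.072905  ] [0.62101114 0.03863464 0.06455241] [0.63598167 0.04243093 0.07820741]
302.84615384615387 222.0 301 304 220 224
top cap black 16 [0.62509267 0.04153036 0.0742541 ] [0.61314238 0.03792273 0.05948763] [0.63211116 0.04781361 0.08069266]
```

```bash
python3 -m crank '[[[0,0.0013,-0.0035],[0,0,0],0.12],[[0.01,0.0005,0],[0,0,0],0.12],[[0.01,0.0005,0],[0,0,0],0.12],[[0.01,0.0005,0],[0,0,0],0.12],[[0.01,0.0005,0],[0,0,0],0.12],[[0.01,0.0005,0],[0,0,0],0.12],[[0.009,0.0004,0],[0,0,0],0.12],[[0,0,0],[0,0,0],0.12],[[0,0,0],[0,0,0],0.12]]'; python3 - <<'E'
from h import *
for n in("top","scene"):
    p,d=imaging.snapshot(n);np.savez(n+"3.npz",p=p,d=d)
    u,v=map(int,proj(n,[.62,.045,.07]));c=p[v-25:v+25,u-25:u+25]
    c=cv2.convertScaleAbs(cv2.resize(c,(400,400),interpolation=cv2.INTER_CUBIC),alpha=1.6);print(u,v)
    out=c if n=="top" else np.hstack([out,c])
cv2.imwrite("pics/g3.png",out)
E
```

```text
clock: 7.3
tool_pos: [0.5295, 0.041, 0.0614]
orientation: [-180.0, -0.0, -177.2]
force: [-0.5, -0.1, -2.5]
opening: 0.0493
gripper_force: 12.3
275 169
303 219
```

View pics/g3.png

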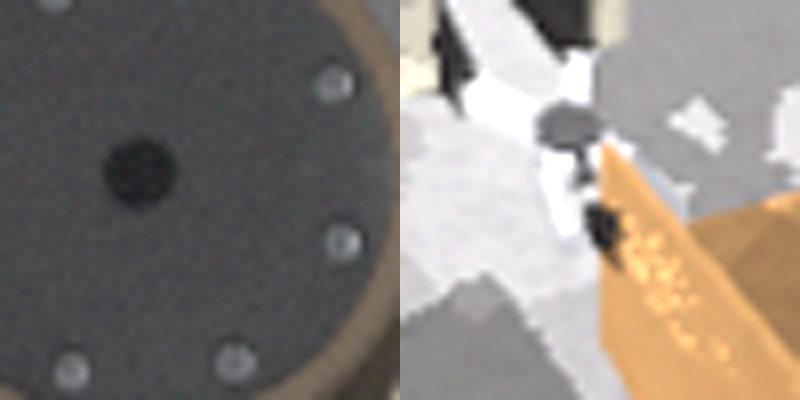

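The outer jaw's tip at crop (565,245) lies just outside the cap at (603,225), and the inner jaw is behind the wall. I'll check the fit numerically before squeezing.

```bash
python3 - <<'E'
from h import *
o=ctrl.get_obs();T=o["tool_pos"];f=np.array([.9988,.0488,0]);l=np.array([-.0488,.9988,0]);z=np.array([0,0,1])
crop=lambda X:((proj("scene",X)-[303,219]+25)*8+[400,0]).round()
for nm,a,b,h in(("outer tip in bot",104,-13.5,2.7),("outer tip in top",104,-13.5,14.7),("outer tip out bot",104,-21,2.7),("hinge top",55,0,17)): print(nm,crop(T+(a*f+b*l+h*z)/1e3))
for nm,X in(("cap out ctr",[.6275,.037,.07]),("cap top",[.6275,.037,.078]),("cap in ctr",[.6275,.041,.07]),("cap back",[.6355,.0385,.07]),("wall front top",[.6125-.0005,.0452,.09])): print(nm,crop(X))
W=cloud("scene",np.load("scene3.npz")["d"]).reshape(-1,3);P=(W-T)*1000;P=np.c_[P@f,P@l,P[:,2]]
q=P[(P[:,0]>85)&(P[:,0]<112)&(P[:,1]>-30)&(P[:,1]<-3)&(P[:,2]>-5)&(P[:,2]<25)]
print(q[np.argsort(q[:,0])].round(1))
E
```

```text
outer tip in bot [579. 254.]
outer tip in top [579. 226.]
outer tip out bot [558. 260.]
hinge top [562. 117.]
cap out ctr [586. 225.]
cap top [586. 207.]
cap in ctr [597. 222.]
cap back [598. 240.]
wall front top [594. 143.]
[[ 85.2  -9.9  15.9]
 [ 86.6 -15.9  15.6]
 [ 88.2 -11.   15.3]
 [ 88.5 -13.9  16.5]
 [ 88.7 -16.8  14.2]
 [ 89.8  -6.1   4.4]
 [ 90.1 -14.6  14.6]
 [ 92.2 -12.6  15.8]
 [ 92.9 -18.5  14.9]
 [ 93.3 -18.6  11.7]
 [ 93.4 -15.9  14.4]
 [ 93.8 -10.5  12.9]
 [ 93.9 -18.9   5.3]
 [ 94.1 -13.4  14.2]
 [ 94.5  -8.   12.7]
 [ 95.9  -5.8   9.6]
 [ 96.4  -6.    3. ]
 [ 96.7 -20.   11.6]
 [ 97.1  -6.3  17.8]
 [ 97.3  -3.6  17.1]
 [ 98.6 -12.4  14.2]
 [ 98.7  -6.9   8.8]
 [ 98.8  -6.9   1.9]
 [ 99.3 -15.5  15.8]
 [ 99.4 -18.3  16.9]
 [ 99.9  -7.4  17.1]
 [100.8 -18.8  14.8]
 [101.7  -5.4  18. ]
 [101.7  -5.4  14.5]
 [101.9 -19.3   1.8]
 [101.9 -16.5  11.5]
 [103.2 -17.   16.3]
 [103.4 -17.1   6. ]
 [103.7  -6.2  12.9]
 [103.8  -3.5  15.6]
 [104.  -20.1   7.5]
 [104.1 -14.6   5.6]
 [104.3 -14.7  16.4]
 [104.4  -3.6   5.6]
 [104.6  -3.8  12.9]
 [104.7 -20.4  11.8]
 [104.9 -15.   13.5]
 [105.2 -20.6  15.8]
 [105.5  -6.9   7.7]
 [105.5 -18.   11.6]
 [105.6 -15.3  10.8]
 [105.7  -7.   11.5]
 [106.6  -4.6  11.4]]
```

```bash
python3 -m crank '[[[0,0.001,0],[0,0,0],0.05],[[0,0,0],[0,0,0],0],[[0,0,0],[0,0,0],-0.05],[[0,0,0],[0,0,0],-0.09],[[0,0,0],[0,0,0],-0.09],[[0,0,0],[0,0,0],-0.09]]'; python3 -m crank '[[[0,0,0],[0,0,0],-0.12],[[0,0,0],[0,0,0],-0.14],[[0,0,0],[0,0,0],-0.14],[[0,0,0],[0,0,0],-0.14]]';  python3 -m crank '[[[0,0,0],[0,0,0],-0.16],[[0,0,0],[0,0,0],-0.17],[[0,0,0],[0,0,0],-0.17],[[0,0,0],[0,0,0],-0.17]]'
```

```text
clock: 8.0
tool_pos: [0.5292, 0.0419, 0.0615]
orientation: [-180.0, -0.0, -177.2]
force: [-1.6, -1.8, -0.8]
opening: 0.0403
gripper_force: 15.6
clock: 8.4
tool_pos: [0.529, 0.042, 0.0614]
orientation: [-180.0, -0.1, -177.2]
force: [-4.1, -2.4, -2.5]
opening: 0.0384
gripper_force: 18.8
clock: 8.8
tool_pos: [0.5287, 0.0421, 0.0613]
orientation: [-180.0, -0.1, -177.2]
force: [-5.8, -1.6, -0.2]
opening: 0.0363
gripper_force: 21.0
```

```bash
python3 -m crank '[[[0,0,0],[0,0,0],-0.19],[[0,0.0003,0],[0,0,0],-0.2],[[0,0,0],[0,0,0],-0.2],[[0,0,0],[0,0,0],-0.2]]';  python3 -m crank '[[[0,0.0003,0],[0,0,0],-0.21],[[0,0,0],[0,0,0],-0.23],[[0,0,0],[0,0,0],-0.23],[[0,0,0],[0,0,0],-0.23]]'
```

```text
clock: 9.2
tool_pos: [0.5312, 0.0433, 0.0622]
orientation: [180.0, 0.2, -177.1]
force: [1.3, 0.5, -1.8]
opening: 0.0354
gripper_force: 15.4
clock: 9.6
tool_pos: [0.5298, 0.0429, 0.0617]
orientation: [180.0, 0.0, -177.2]
force: [1.2, -0.2, -1.6]
opening: 0.0339
gripper_force: 15.7
```

The load dropped from 21 N to 15 N, which suggests a click. I'll reopen to the carrying width and back out to check it.

```bash
python3 -m crank '[[[0,-0.001,0],[0,0,0],-0.1],[[0,-0.0006,0],[0,0,0],0],[[0,0,0],[0,0,0],0.08],[[0,0,0],[0,0,0],0.12],[[0,0,0],[0,0,0],0.12],[[-0.01,-0.0005,0],[0,0,0],0.12],[[-0.02,-0.001,0],[0,0,0],0.12],[[-0.02,-0.001,0],[0,0,0],0.12],[[-0.01,-0.0005,0],[0,0,0],0.12],[[0,0,0],[0,0,0],0.12],[[0,0,0],[0,0,0],0.12]]'; python3 - <<'E'
from h import *
old=[np.load(n+"2.npz")["p"] for n in("top","scene")]
row=[]
for n,o in zip(("top","scene"),old):
    p,d=imaging.snapshot(n);np.savez(n+"4.npz",p=p,d=d)
    u,v=map(int,proj(n,[.61,.045,.07]))
    row.append(np.vstack([cv2.convertScaleAbs(cv2.resize(q[v-25:v+25,u-33:u+33],(396,300),interpolation=cv2.INTER_CUBIC),alpha=1.6) for q in(o,p)]))
cv2.imwrite("pics/g4.png",np.hstack(row))
E
```

```text
clock: 10.7
tool_pos: [0.4703, 0.0386, 0.0621]
orientation: [180.0, 0.1, -177.1]
force: [1.0, 0.6, -0.9]
opening: 0.0491
gripper_force: 12.3
```

View pics/g4.png

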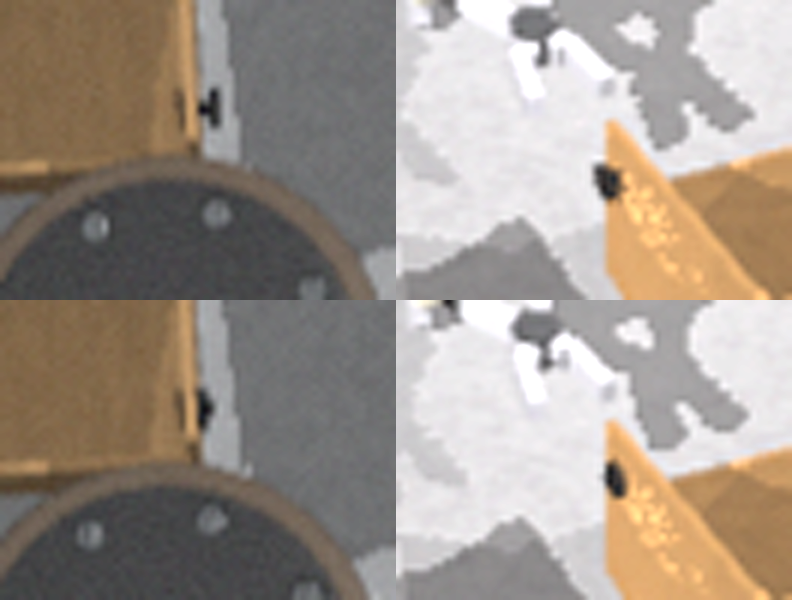

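The lower crops, taken after the squeeze, show the cap against the wall. Its scene edge moved from 593 to 605, about 5 mm, and the stem gap in the top view at (205,107) has closed. I'll quantify the top view.

```bash
python3 - <<'E'
from h import *
for n in("top","scene"):
  u,v=map(int,proj(n,[.628,.04,.07]))
  for k in("0","2","4"):
    p=np.load(f"{n}{k}.npz")["p"].max(2)
    if n=="scene" and k=="0": pass
    print(n,k,u,v);print(p[v-4:v+5,u-6:u+8])
E
```

```text
top 0 277 165
[[ 82  92 105  91  83  92  89  91  91  86  59  66  64  64]
 [ 74  87 106  92  84  86  68  73  90  86  63  64  63  61]
 [ 63  72 109  91  83  83  24  56  90  87  63  65  64  61]
 [ 59  58 108  95  66  68  25  51  91  87  64  64  61  59]
 [ 58  59 109  92  35  37  18  47  90  86  63  64  62  60]
 [ 65  59 109  94  18  14  22  52  92  87  63  62  63  62]
 [ 69  56 108  96  63  60  27  49  90  89  78  64  59  63]
 [ 74  57 108  98  78  78  33  47  92  91  86  67  60  65]
 [ 74  66 105 103  79  87  70  74  92  94  85  63  63  60]]
top 2 277 165
[[ 95 108 123 105  98 105 104 103 102  98  72  73  74  72]
 [ 85 100 122 107  97 101  81  86 105 100  75  73  74  72]
 [ 72  85 125 108  99  94  30  64 105 100  74  73  72  69]
 [ 70  71 125 107  80  77  27  61 103 100  74  74  73  67]
 [ 65  67 123 109  39  42  28  56 104  98  73  74  71  73]
 [ 75  68 124 105  22  21  24  57 105 101  71  72  70  72]
 [ 83  65 123 110  72  68  30  55 105 103  88  73  71  71]
 [ 82  66 122 116  91  91  38  56 106 106 100  73  69  72]
 [ 86  76 122 119  90  98  78  86 106 106 100  73  73  71]]
top 4 27
[... 1481 characters left out ...]
  64  28  49 116 169 170 162 183]
 [145 144 147 149 149 149 124  95 117 120 171 149 158 159]
 [146 144 147 150 150 153 148 138 142 139 161 177 165 165]]
scene 4 302 222
[[148 147 146 149 149 152 149 135 115 146 143 145 152 159]
 [146 146 148 149 148 150 133  64  67 119 147 144 144 154]
 [147 146 147 148 149 150 129  28  39  82 132 145 140 145]
 [149 148 147 148 150 142 107  31  35  60 121 155 142 139]
 [150 150 148 147 149 149 124  29  35  44 106 157 141 139]
 [147 150 150 148 146 147 139  85  28  35 106 167 144 160]
 [146 148 149 147 147 149 147 124  60  51 123 171 163 184]
 [145 145 146 148 148 150 148 143 132 143 160 150 158 160]
 [146 144 147 149 151 151 149 144 144 146 162 178 165 164]]
```

The cap disc moved 2 px in both cameras, so it is home. Now I carry the pliers back.

```bash
python3 -m crank '[[[0,0.015,0],[0,0,0],0.12],[[-0.008,0.03,0],[0,0,-2.5],0.12],[[-0.008,0.03,0],[0,0,-2.5],0.12],[[-0.008,0.03,0],[0,0,-2.5],0.12],[[-0.008,0.03,0],[0,0,-2.5],0.12],[[-0.008,0.03,0],[0,0,-2.6],0.12],[[-0.008,0.03,0],[0,0,-2.6],0.12],[[-0.008,0.03,0],[0,0,0],0.12],[[0,0.03,0],[0,0,0],0.12],[[0,0.0155,0],[0,0,0],0.12],[[0,0,0],[0,0,0],0.12],[[0,0,0],[0,0,0],0.12]]' && python3 -m crank '[[[0,0,-0.015],[0,0,0],0.12],[[0,0,-0.015],[0,0,0],0.12],[[0,0,-0.012],[0,0,0],0.12],[[0,0,-0.006],[0,0,0],0.12],[[0,0,-0.003],[0,0,0],0.12],[[0,0,-0.001],[0,0,0],0.12],[[0,0,0],[0,0,0],0.12],[[0,0,0],[0,0,0],0.12]]'
```

```text
clock: 12.0
tool_pos: [0.4136, 0.3084, 0.0611]
orientation: [-179.9, -0.0, 167.6]
force: [-0.5, 0.2, -1.6]
opening: 0.049
gripper_force: 12.3
clock: 12.8
tool_pos: [0.4139, 0.309, 0.0101]
orientation: [180.0, 0.0, 167.6]
force: [-0.0, -0.4, -1.6]
opening: 0.049
gripper_force: 12.3
```

```bash
python3 -m crank '[[[0,0,-0.0015],[0,0,0],0.12],[[0,0,-0.0015],[0,0,0],0.12],[[0,0,0],[0,0,0],0.12],[[0,0,0],[0,0,0],0.12]]'; python3 -m crank '[[[0,0,-0.001],[0,0,0],0.12],[[0,0,0],[0,0,0],0.12],[[0,0,0],[0,0,0],0.12]]'
```

```text
clock: 13.2
tool_pos: [0.4136, 0.3087, 0.0066]
orientation: [-180.0, -0.0, 167.6]
force: [-0.3, -0.7, -1.9]
opening: 0.049
gripper_force: 12.3
clock: 13.5
tool_pos: [0.4137, 0.3087, 0.0056]
orientation: [-180.0, -0.0, 167.6]
force: [-0.5, 0.7, -1.0]
opening: 0.0492
gripper_force: 12.3
```

```bash
python3 -m crank '[[[0,0,-0.0005],[0,0,0],0.12],[[0,0,0],[0,0,0],0.2],[[0,0,0],[0,0,0],0.28],[[0,0,0],[0,0,0],0.36],[[0,0,0],[0,0,0],0.5],[[0,0,0],[0,0,0],0.8],[[0,0,0],[0,0,0],1],[[0,0,0],[0,0,0],1],[[0,0,0],[0,0,0],1]]' && python3 -m crank '[[[0,0,0.01],[0,0,0],1],[[0,0,0.02],[0,0,0],1],[[0,0,0.03],[0,0,0],1],[[0,0,0.04],[0,0,0],1],[[0,-0.03,0.04],[0,0,0],1],[[0.02,-0.04,0.02],[0,0,0],1],[[0.02,-0.045,0],[0,0,0],1],[[0.02,-0.045,0],[0,0,0],1],[[0.01,-0.045,0],[0,0,0],1],[[0,-0.045,0],[0,0,0],1],[[0,-0.045,0],[0,0,0],1],[[0,-0.045,0],[0,0,0],1]]' && python3 -m crank '[[[0,-0.045,0],[0,0,0],1],[[0,-0.045,0],[0,0,0],1],[[0,0,0],[0,0,0],1],[[0,0,0],[0,0,0],1]]'; python3 - <<'E'
from h import *
p,d=imaging.snapshot("top");cv2.imwrite("pics/end_top.png",cv2.convertScaleAbs(p,alpha=1.4))
W=cloud("top",d)[228:262,145:190].reshape(-1,3);print(np.percentile(W[:,2],[2,50,98]))
E
```

```text
clock: 14.4
tool_pos: [0.4137, 0.3088, 0.0052]
orientation: [180.0, 0.0, 167.6]
force: [-0.8, 0.2, -0.4]
opening: 0.0866
gripper_force: 0.0
clock: 15.6
tool_pos: [0.4834, -0.0331, 0.1661]
orientation: [180.0, 0.1, 167.6]
force: [0.6, -0.0, 0.1]
opening: 0.0876
gripper_force: 0.0
clock: 16.0
tool_pos: [0.4833, -0.1224, 0.1657]
orientation: [180.0, 0.0, 167.5]
force: [-0.1, 0.9, -0.0]
opening: 0.0876
gripper_force: 0.0
[-1.82633473e-05  5.27921724e-03  5.90319070e-01]
```

View pics/end_top.png

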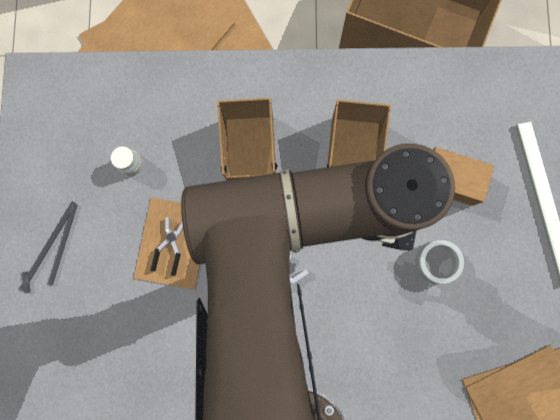

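The pliers lie open and flat on the sheet at (170,240), the cap is shut at (275,166), and the bins, carton, tape and tub look unmoved. I'm handing it in.

```bash
python3 -c "from plant import close_job; print(close_job())"
```

```text
the job is handed in; nothing more can be done
None
```

I squeezed the rivet cap home with the smaller pliers (grip readings peaked at 21 N), laid them back flat on the cardboard sheet and let go. I handed the job in at about 16 s; in the final top view nothing else had visibly moved.

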